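Clip a circuit board into the spring-clip test fixture

ROBOT

A 6-joint arm with a two-finger parallel gripper is mounted at the origin on the work surface. World frame = base frame: x ahead of the robot, y to its left, z up, the work surface at z = 0. Lengths are in m, angles in rad, forces in N, time in s.
With the tool pointing down it reaches from about 0.25 to 0.725 m from the base axis. Payload 9.7 kg.
Tool frame: the origin (TCP) lies midway between the tips of the shut fingers; the grasp point (between the pads) lies 19 mm behind it (manip.grip_depth is the distance from the TCP to the grasp point, in m); y points along the fingers, z is the direction in which the jaws open and shut, and the axes are right-handed (so a half turn about y gives the same grasp; the last joint's range is limited). The gripper opens to 85 mm and grips with 20 to 120 N. Pads are 22 mm wide; open, the fingers measure 114 mm over their backs; the gripper's body (76 mm by 85 mm) begins 54 mm behind the grasp point. The pads swing forward as they close: fully open they stand 13 mm farther back than shut.
Start: joints at [-1.155, 0.087, 0.176, 1.66, 0, 1.571], TCP at [0.222, -0.503, 0.231] pointing down, gripper open.
Joint ranges: [-3.13, 3.13], [-0.85, 1.81], [-1.15, 1.24], [-2.2, 2.28], [-1.44, 1.52], [-3.14, 3.14]. Speed limits (rad/s): [2.22, 2.22, 2.57, 3.14, 3.14, 3.14].

INTERFACE

Orientations are given as a 3x3 rotation matrix whose columns are the frame's x, y, z axes.
In Python, from rig import manip gives the robot as it stands.
- The arm moves only by the shell command python3 -m pendant 'ROWS' [FORCE]. ROWS is JSON, a list of rows, each a list of 5 numbers: the closure in counts, from 0 (fully open) to 255 (shut), then the shift along the world's x, y, z in m, then the turn about the world's z in rad. A call has 1 to 10 rows; each row is the pose to reach, as a shift and turn from the pose commanded when the call began; what a row does not reach only later rows make up. A row lasts 1/12 s, in which the tool goes at most 41.7 mm and 7.16 degrees, less where a joint would pass 70% of its speed; a pose out of reach is approached as far as the arm can. A call with a gripper value outside its range is refused whole. The fingers move at their own pace and stop on an object; FORCE is the grip in N (left out, the last holds). Time passes only in rows, so rows that repeat a pose let the fingers close. It gives the time, the measured TCP pose, the force and the opening at its end, in the units of the state.
- manip.state(): the state, without advancing time (a new reading comes with each control period).
- manip.snapshot(name): name is "side" or "top" or "wrist"; returns (picture, depth): 420x560x3 uint8, red, green, blue; 420x560 float32, m along the optical axis (not along the pixel's ray), 0 where there is no reading.
- manip.camera_info(name): a dict with "intrinsics" (3x3 intrinsics, pixels), "dist" ([k1, k2, p1, p2, k3] as OpenCV has them; the pictures are not rectified), "R" (3x3) and "t" (3): a world point X has camera coordinates R X + t; the wrist camera has in their place "hand_eye" (4x4, takes a point from camera to tool coordinates, whose origin is the TCP and whose axes are the tool frame's). Camera axes: x right, y down, z forward; pixel columns grow to the right and rows downward; lengths in m; the calibration is good to about 2 mm. A picture is of the moment at which its call begins: read the wrist's pose just before it. camera_info takes no time and is no camera call.
- manip.hand_in(): hands the job in, once; it reports no verdict.
The state is a dict: "time": time; "joint_pos": joint angles; "qvel": joint speeds; "effort": joint torques, N m; "eef_pos": TCP position; "ee_rot": TCP orientation; "force": force on the tool from outside, world axes, zero at the start; "moment": the same for the moment, N m; "opening": finger opening in m.
Only numpy, scipy, OpenCV 4.12 (cv2) and the standard library are available. Lean on these libraries where they do the work, as an engineer would, in place of code of your own. Each camera call takes 0.05 s, during which the arm holds its last target.

TASK

Load the blue circuit board into the test fixture without grasping anything: press the fixture's yellow spring plate down with one fingertip so that the red jaw rises and, while holding it down, push the board carrier along its channel with the other fingertip, under the jaw, until it is fully home against the black end stop. Then let the plate up so that the jaw closes on the board, and move clear. Never lift or tip the board carrier, and leave everything else where it lies.

Things in the scene. Friction and masses are not known exactly. Their poses are not given: they have to be found in the camera images.
- fixture: Fixed clamping fixture: dark base 235 x 150 x 10 mm, aluminium bed on it. Origin on the table; z up, x = push direction, y from the channel towards the yellow plate. In its frame (mm): bed top z = 30, x -115..75, y -35..35; channel centred on y = 0 between two rails (inner faces y = +-27, 6 high above the bed, x -80..60), bed clear and channel open behind the carrier.
- stop (a point): Middle of the black end stop's face, at bed height: fixture x = 60, y = 0, z = 30 mm. The stop stands 16 mm above the bed. The carrier is home with its front face on it, its origin then at fixture x = 30 mm. Hinge posts, top at z = 40 mm, stand at fixture x = -112 and +55, y = 40 mm.
- clip (a joint): Hinge of the spring clip (plate and jaw are one rocking part), rad: 0 = at rest, jaw low; 0.45 = plate pressed fully down on its stop. Pressing raises the jaw: it rests on a 12 mm carrier at about 0.16 and is clear above it from 0.2 up. A spring returns it. Hinge axis along fixture x at y = 38, z = 35 mm. At mid-plate pressing takes about 2 N to start, 6 N fully down.
- plate (a point): Yellow plate to press, dark rubber strip on top: 150 mm along fixture x (-105..45), 40 wide, 4 thick. This point: middle of the strip, on its top face, 30 mm from the hinge: fixture x -30, y 66, z 47 at rest. At rest it slopes up 0.35 rad away from the channel; at 0.35 rad level, top 7 mm above bed; at 0.45 top 4 mm above bed. Press anywhere along it; a fingertip may slide on it.
- jaw (a point): Red jaw with dark rubber foot, 20 mm along the fixture's x (x 28..48), reaching from the hinge over the middle of the channel. This point: the foot's lowest: fixture x = 38, y = 1, z = 36 mm at rest, 6 mm above the bed, too low for the carrier to pass. Its top is 22 mm above this; fully open the foot is about 22 mm above the bed.
- carrier: Loose black board carrier with the BLUE circuit board on top: 60 mm along its x, 50 mm along its y, 12 mm thick, about 0.12 kg. Origin at the centre of its underside; its x is close to the fixture's x. It lies flat on the bed in the channel, wholly before the jaw. The face to push is its rear one, 30 mm behind the origin (-x).
- green_carrier: A second black carrier of the same size with a GREEN board, lying on the mat beside the fixture: leave alone. Origin at the centre of its underside.
- spool: Grey solder spool, 60 mm across, 34 mm high, standing on the mat: leave alone. Origin at the centre of its underside.
- flux_jar: Amber jar 44 mm across, 50 mm high: leave alone. Origin at the centre of its underside.
- screwdriver: Screwdriver 160 mm long lying on the mat: leave alone. Origin under its middle region.
- module: Small blue circuit module 34 x 26 x 8 mm lying on the mat: leave alone. Origin at the centre of its underside.
- parts_box: Orange plastic parts box with a dark lid, 30 x 30 x 40 mm, standing on the mat: leave alone. Origin at the centre of its underside.
Things that resemble listed ones, but are neither listed nor needed, are in the scene too. Leave any orange or pink look-alike of the carrier alone.

How it is judged:
On the way, in this order (a step that is already met when the one before it is completed fails the run):
1. the yellow plate is held down by a finger and the jaw stands open, with the carrier still before the jaw (value of joint clip above 0.2 rad and contact force between the fingers and clip_c1 above 0.5 N and x of carrier in the frame of fixture below -0.002 m), for 0.2 s.
2. the carrier's front is under the open jaw, a finger holding the plate down while a finger touches the carrier (value of joint clip above 0.18 rad and contact force between the fingers and clip_c1 above 0.5 N and contact force between the fingers and carrier above 0.1 N and x of carrier in the frame of fixture above 0.005 m), for 0.05 s.
At the end, for the whole second after the job is handed in: the blue board's carrier lies flat in the channel, its front within 3.5 mm of the end stop, with the jaw closed on it (clip between 0.1 and 0.2 rad, the jaw pressing on it), at rest (x of carrier in the frame of fixture between 0.0265 and 0.033 m and y of carrier in the frame of fixture between -0.005 and 0.005 m and z of carrier in the frame of fixture between 0.027 and 0.033 m and angle between the x axis of carrier and the x axis of fixture, either way round below 0.06 rad and angle between carrier's own z axis and vertical below 0.05 rad and value of joint clip between 0.1 and 0.2 rad and contact force between clip_c5 and carrier above 0.5 N and linear speed of carrier below 0.01 m/s); the robot touches nothing.
It fails at once if the board carrier is lifted more than 5 mm off the bed or tipped by more than 0.15 rad (z of carrier in the frame of fixture above 0.035 m or angle between carrier's own z axis and vertical above 0.15 rad).
It fails at once if any bystander (green board carrier, spool, jar, screwdriver, module, orange parts box) is moved by more than 10 mm (distance of any of green_carrier, spool, flux_jar, screwdriver, module, parts_box from where it was at the start of the episode above 0.01 m).
It also fails if it takes over 38 s, if anything falls off the work surface, if the arm or the gripper's body presses on something with over 40 N, if the wrist force passes 120 N, or if a joint passes its speed limit or range.

## Working session

There is one attempt and no reset: what is moved stays moved. The work goes in short steps, Python scripts to look and compute and a shell command to move; the robot and the scene stay as the last step left them, time stands still between calls to the robot, and variables do not carry over. Pictures are saved under pics/ and viewed, and the job is handed in when it is done.

```bash
ls; mkdir -p pics; python3 - <<'E'
from rig import manip
import cv2,numpy as np
for n in ["side","top","wrist"]:
    s=manip.state(); p,d=manip.snapshot(n); cv2.imwrite(f"pics/{n}0.png",p[:,:,::-1]); np.savez(f"pics/{n}0.npz",p=p,d=d,pos=s["eef_pos"],rot=s["ee_rot"])
    print(n,manip.camera_info(n))
s=manip.state();print(s)
E
```

```text
pics
side {'intrinsics': array([[380.54416065,   0.        , 282.74296312],
       [  0.        , 380.54416065, 208.04974969],
       [  0.        ,   0.        ,   1.        ]]), 'dist': array([-0.00749572,  0.        ,  0.        ,  0.        ,  0.        ]), 'R': array([[-0.81251239, -0.58285206, -0.01034849],
       [-0.39716317,  0.56647684, -0.72205638],
       [ 0.42671423, -0.58256971, -0.69175682]]), 't': array([0.46875464, 0.24781632, 0.59149761])}
top {'intrinsics': array([[537.45000796,   0.        , 284.25975424],
       [  0.        , 537.45000796, 210.93787354],
       [  0.        ,   0.        ,   1.        ]]), 'dist': array([-0.10104668,  0.        ,  0.        ,  0.        ,  0.        ]), 'R': array([[ 0.00530979, -0.99997493, -0.00468461],
       [-0.97658668, -0.00417799, -0.2150837 ],
       [ 0.21505874,  0.00571698, -0.97658438]]), 't': array([0.07207341, 0.5467258 , 1.29625998])}
wrist {'intrinsics': array([[377.70329656,   0.        , 283.26025015],
       [  0.        , 377.70329656, 212.66188525],
       [  0.        ,   0.        ,   1.        ]]), 'dis
[... 505 characters left out ...]
5319403e-01,  1.65977383e+00,
       -1.68476009e-05,  1.57079248e+00]), 'qvel': array([ 0.00086033, -0.00133337,  0.0016767 ,  0.00160083, -0.00028494,
        0.00065284]), 'effort': array([ 8.30145163e-04, -5.20763111e+01,  4.65044153e+01,  1.37660527e-02,
        1.98824586e-05,  5.27447014e-06]), 'eef_pos': array([ 0.22208015, -0.50299394,  0.23073859]), 'ee_rot': array([[-9.14797785e-01, -4.22634834e-04,  4.03911914e-01],
       [-4.03912135e-01,  9.15500354e-04, -9.14797327e-01],
       [ 1.68437161e-05, -9.99999492e-01, -1.00820503e-03]]), 'force': array([ 0.15980473, -0.74342314, -0.53196328]), 'moment': array([-0.01582043,  0.00313963, -0.01597554]), 'opening': 0.08536315412126119}
```

View pics/top0.png

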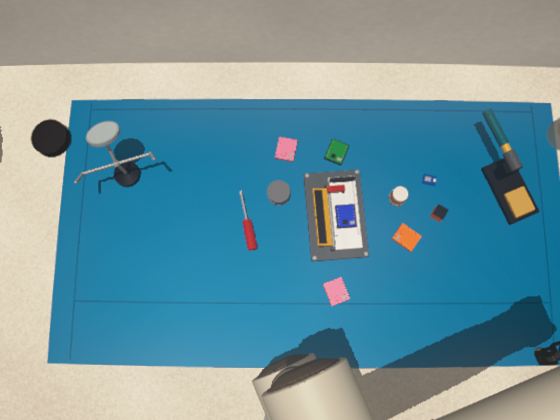

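View pics/side0.png

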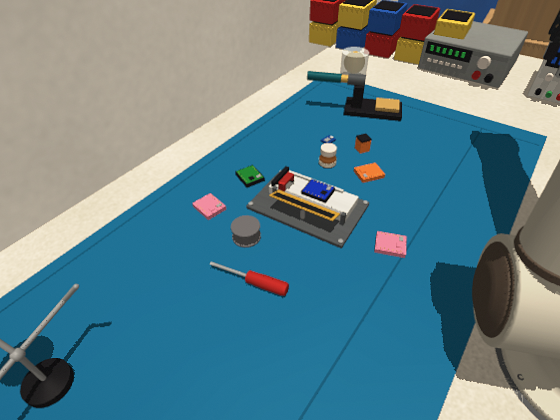

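View pics/wrist0.png

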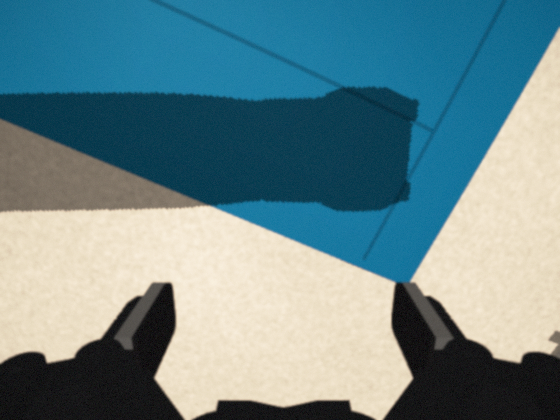

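The top picture shows the fixture at about (336,215), with the red jaw at the far end (336,188), the blue board at (346,216) and the yellow plate on the left at (321,217). The push is therefore roughly along world +x, with the plate on the +y side. I'll enlarge it next.

```bash
python3 - <<'E'
import cv2
p=cv2.imread("pics/top0.png")[162:268,296:376]
cv2.imwrite("pics/top0c.png",cv2.resize(p,None,fx=5.5,fy=5.5,interpolation=cv2.INTER_CUBIC))
p=cv2.imread("pics/side0.png")[160:250,240:375]
cv2.imwrite("pics/side0c.png",cv2.resize(p,None,fx=5.5,fy=5.5,interpolation=cv2.INTER_CUBIC))
E
```

```text
(no output)
```

View pics/top0c.png

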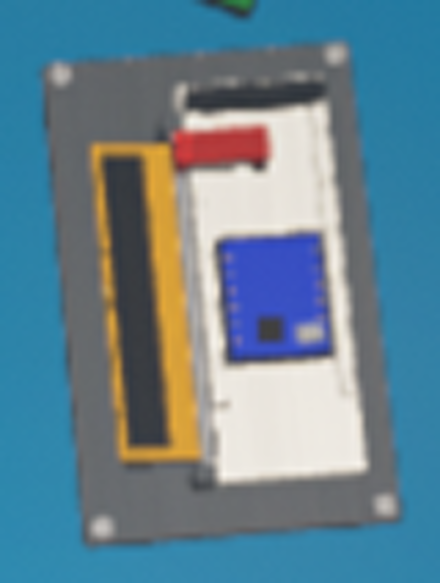

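View pics/side0c.png

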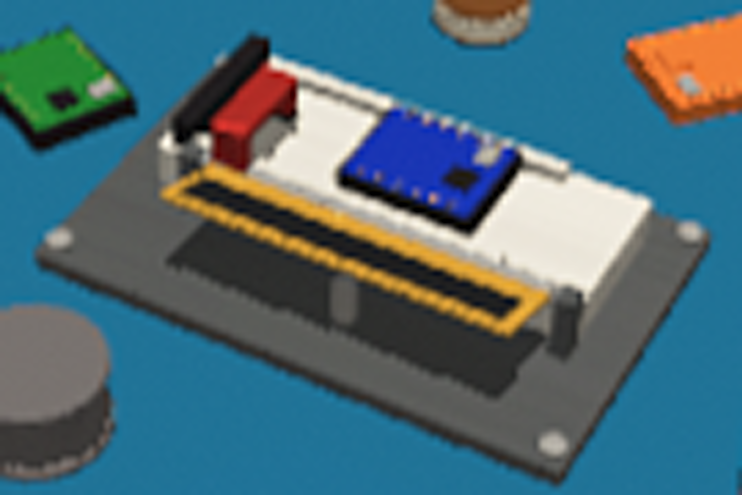

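```bash
cat >h.py <<'E'
import numpy as np,cv2
from scipy.optimize import least_squares
from rig import manip
def proj(name,X,pose=None):
    ci=manip.camera_info(name);X=np.atleast_2d(X)
    if name=="wrist":
        H=ci["hand_eye"]; T=np.eye(4);T[:3,:3]=pose[1];T[:3,3]=pose[0]
        M=np.linalg.inv(T@H);R,t=M[:3,:3],M[:3,3]
    else: R,t=ci["R"],ci["t"]
    return cv2.projectPoints(X,cv2.Rodrigues(R)[0],t,ci["intrinsics"],ci["dist"])[0][:,0]
def fw(p,F):  # fixture->world, p=(x,y,yaw), F in m
    F=np.atleast_2d(F);c,s=np.cos(p[2]),np.sin(p[2])
    return np.c_[p[0]+c*F[:,0]-s*F[:,1],p[1]+s*F[:,0]+c*F[:,1],F[:,2]]
E
python3 - <<'E'
from h import *
cr=lambda a:np.array(a,float)/5.5+[296-.4,162-.4]
pl=cr([(91,144),(121,462),(200,460),(367,470)])
plF=np.array([(45,84.3,54),(-105,84.3,54),(-105,46.7,40.3),(-115,-35,30)])/1e3
ba=cr([(48,65),(345,42),(400,520),(88,543)])
baF=np.array([(117.5,75,10),(117.5,-75,10),(-117.5,-75,10),(-117.5,75,10)])/1e3
def f(v):
    b=baF+[v[3],v[4],0]
    return np.r_[proj("top",fw(v,plF))-pl,proj("top",fw(v,b))-ba].ravel()
r=least_squares(f,[.5,-.1,0,0,0]);print(r.x,r.fun.reshape(-1,2).round(2))
cb=cr([(219,240),(321,232),(331,355),(228,362)])
cF=np.array([(30,25,42),(30,-25,42),(-30,-25,42),(-30,25,42)])/1e3
g=least_squares(lambda v:(proj("top",fw(v,cF*[v[3],v[4],1]))-cb).ravel(),[.5,-.1,0,.9,.9]);print(g.x,g.fun.round(2))
p=r.x;d=g.x[:2]-p[:2];c,s=np.cos(p[2]),np.sin(p[2]);print("carrier in fixture",c*d[0]+s*d[1],-s*d[0]+c*d[1],g.x[2]-p[2])
# other items rough
np.set_printoptions(precision=3,suppress=True)
def ray(u,z):
    return least_squares(lambda q:proj("top",[[q[0],q[1],z]])[0]-u,[.5,-.1]).x
for n,u,z in [("green",(337,151),.012),("spool",(278,191),.034),("jar",(400,194),.05),("pink1",(286,148),.01),("pink2",(337,291),.01),("orange",(407,237),.01),("sd",(250,220),.02)]: print(n,ray(np.array(u,float),z))
E
```

```text
[ 0.57090552 -0.08326165  0.08117351 -0.01918881  0.0253851 ] [[-0.28 -0.13]
 [-0.53 -0.06]
 [-0.37 -0.01]
 [ 1.19  0.18]
 [-0.98 -0.38]
 [ 1.01 -0.29]
 [ 0.61  0.12]
 [-0.63  0.47]]
[ 0.53875353 -0.08180279  0.06545035  0.96998447  0.95776607] [-0.11 -0.17 -0.09  0.18  0.1   0.06  0.09 -0.07]
carrier in fixture -0.031927827060017074 0.004061076413108993 -0.015723157773797194
green [ 0.722 -0.066]
spool [0.605 0.091]
jar [ 0.594 -0.222]
pink1 [0.731 0.071]
pink2 [ 0.35 -0.06]
orange [ 0.489 -0.245]
sd [0.531 0.164]
```

```bash
python3 -m pendant '[[90,0.02,0.03,0.01,-0.05],[90,0.045,0.06,0.02,-0.1],[90,0.07,0.09,0.03,-0.15],[90,0.09,0.12,0.04,-0.2],[90,0.11,0.15,0.04,-0.25],[90,0.135,0.18,0.04,-0.3],[90,0.155,0.21,0.04,-0.334],[90,0.18,0.24,0.04,-0.334],[90,0.2,0.27,0.04,-0.334],[90,0.22,0.3,0.04,-0.334]]'; python3 -m pendant '[[90,0.025,0.03,0.0,0],[90,0.05,0.06,0,0],[90,0.075,0.09,0,0],[90,0.095,0.115,0,0],[90,0.11,0.135,0,0],[90,0.115,0.14,0,0],[90,0.115,0.14,0,0],[90,0.115,0.14,0,0]]'
python3 - <<'E'
from rig import manip
import cv2,numpy as np
s=manip.state(); p,d=manip.snapshot("wrist"); cv2.imwrite("pics/wrist1.png",p[:,:,::-1]); np.savez("pics/wrist1.npz",p=p,d=d,pos=s["eef_pos"],rot=s["ee_rot"])
print(s["eef_pos"],s["ee_rot"],s["opening"],s["time"])
E
```

```text
time: 0.98
eef_pos: [0.4429, -0.2014, 0.2711]
ee_rot: [[-0.997, -0.0, 0.082], [-0.082, 0.0, -0.997], [0.0, -1.0, -0.0]]
force: [1.0, -0.6, 0.8]
opening: 0.0552
time: 1.65
eef_pos: [0.5569, -0.0634, 0.271]
ee_rot: [[-0.997, -0.001, 0.082], [-0.082, -0.0, -0.997], [0.001, -1.0, 0.0]]
force: [1.1, 0.2, -0.1]
opening: 0.0553
[ 0.55688654 -0.06337247  0.27095664] [[-9.96611602e-01 -9.15724126e-04  8.22464362e-02]
 [-8.22462573e-02 -2.31402907e-04 -9.96612011e-01]
 [ 9.31653727e-04 -9.99999554e-01  1.55303940e-04]] 0.05530589625905624 1.65
```

View pics/wrist1.png

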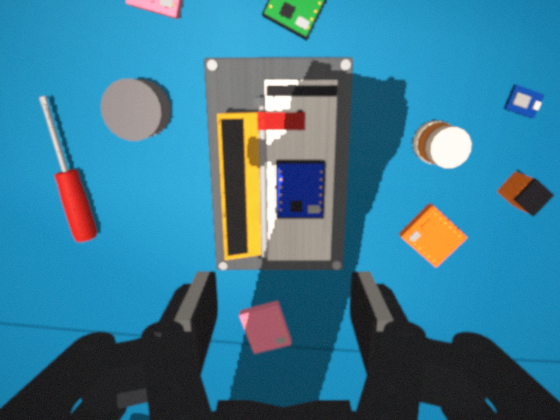

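The wrist view shows the whole fixture, roughly (205..352, 58..270), with the carrier at (300,188), the plate at (240,186) and the jaw at (285,121). I'll enlarge it to pick corners.

```bash
python3 - <<'E'
import cv2
p=cv2.imread("pics/wrist1.png")
cv2.imwrite("pics/w1a.png",cv2.resize(p[50:170,198:358],None,fx=5,fy=5,interpolation=cv2.INTER_CUBIC))
cv2.imwrite("pics/w1b.png",cv2.resize(p[155:275,198:358],None,fx=5,fy=5,interpolation=cv2.INTER_CUBIC))
E
```

```text
(no output)
```

View pics/w1a.png

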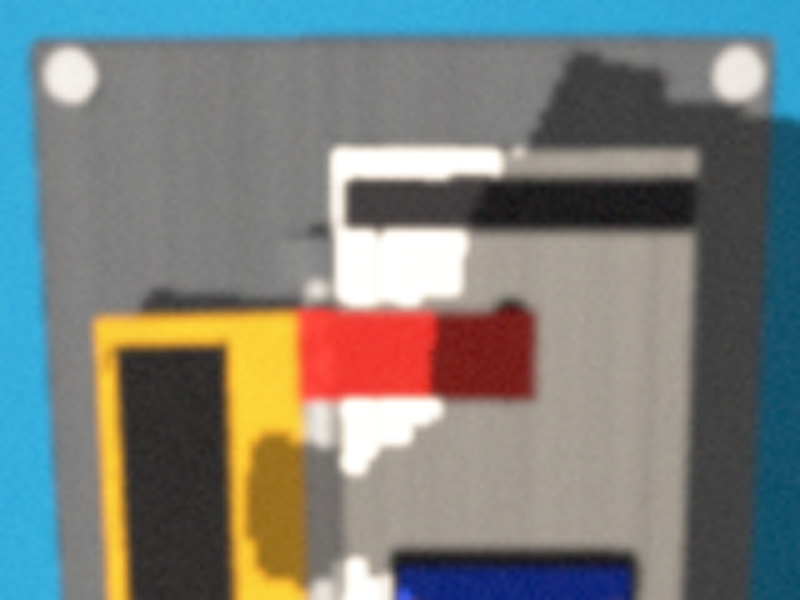

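View pics/w1b.png

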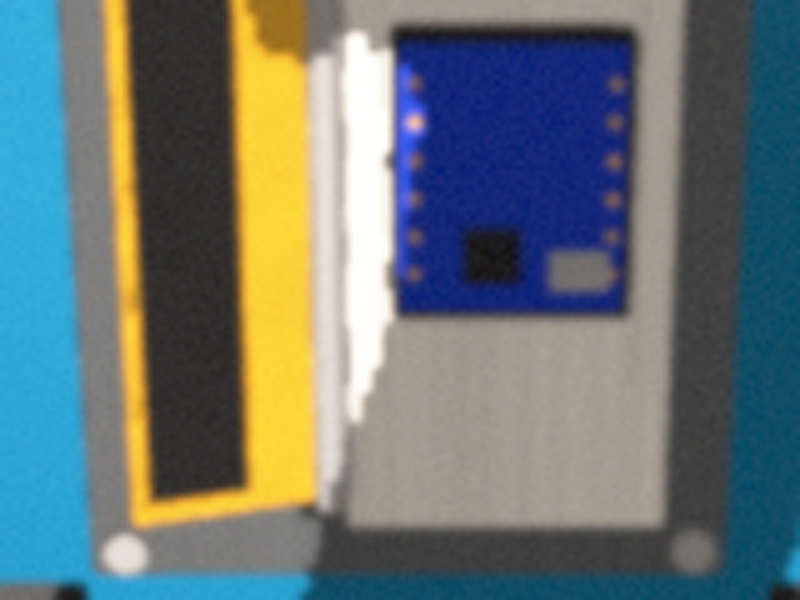

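```bash
python3 - <<'E'
from h import *
np.set_printoptions(precision=4,suppress=True)
z=np.load("pics/wrist1.npz");P=(z["pos"],z["rot"])
A=lambda a:np.array(a,float)/5+[198-.4,50-.4]
B=lambda a:np.array(a,float)/5+[198-.4,155-.4]
px=np.r_[B([(664,525),(348,525)]),A([(332,150),(698,150),(93,320)]),B([(132,525),(315,500)])]
F=np.array([(-115,-35,30),(-115,35,30),(75,35,30),(75,-35,30),(45,84.3,54),(-105,84.3,54),(-105,46.7,40.3)])/1e3
ba=np.r_[A([(35,40),(772,40)]),B([(718,572),(95,570)])]
baF=np.array([(117.5,75,10),(117.5,-75,10),(-117.5,-75,10),(-117.5,75,10)])/1e3
def f(v):
    b=baF+[v[3],v[4],0]
    return np.r_[proj("wrist",fw(v,F),P)-px,proj("wrist",fw(v,b),P)-ba].ravel()
r=least_squares(f,[.5,-.1,0,0,0]);print(r.x,r.fun.reshape(-1,2).round(2))
cb=B([(398,38),(634,38),(628,312),(399,312)])
cF=np.array([(30,25,42),(30,-25,42),(-30,-25,42),(-30,25,42)])/1e3
g=least_squares(lambda v:(proj("wrist",fw(v,cF*[v[3],v[4],1]),P)-cb).ravel(),[.5,-.1,0,.9,.9]);print(g.x,g.fun.round(2))
p=r.x;d=g.x[:2]-p[:2];c,s=np.cos(p[2]),np.sin(p[2]);print("carrier in fixture",c*d[0]+s*d[1],-s*d[0]+c*d[1],g.x[2]-p[2])
for x in (-90,-11): print(x,fw(p,[[x/1e3,.034,.036]]))
E
```

```text
[ 0.5718 -0.0818  0.0864 -0.0202  0.0243] [[ 1.71 -0.25]
 [ 2.19 -0.06]
 [ 2.65 -0.03]
 [ 1.94 -0.14]
 [-3.24 -0.47]
 [-2.57  1.05]
 [-2.5   0.58]
 [-1.56 -0.3 ]
 [ 0.82 -0.85]
 [ 1.36  0.59]
 [-0.48  1.28]]
[ 0.5395 -0.0829  0.0867  0.9581  0.9457] [-0.12  0.06  0.22 -0.06 -0.23 -0.07  0.13  0.06]
carrier in fixture -0.032234688727488435 0.0016875289810867587 0.00026481208253632815
-90 [[ 0.4792 -0.0557  0.036 ]]
-11 [[ 0.5579 -0.0489  0.036 ]]
```

```bash
python3 - <<'E'
from h import *
np.set_printoptions(precision=4,suppress=True)
z=np.load("pics/wrist1.npz");P=(z["pos"],z["rot"])
A=lambda a:np.array(a,float)/5+[198-.4,50-.4]
B=lambda a:np.array(a,float)/5+[198-.4,155-.4]
px=np.r_[B([(664,525),(348,525)]),A([(332,150),(698,150),(93,320)]),B([(132,525),(315,500)])]
F=np.array([(-115,-35,30),(-115,35,30),(75,35,30),(75,-35,30),(45,79.6,52.3),(-105,79.6,52.3),(-105,42,38.6)])/1e3
ba=np.r_[A([(35,40),(772,40)]),B([(718,572),(95,570)])]
baF=np.array([(117.5,75,10),(117.5,-75,10),(-117.5,-75,10),(-117.5,75,10)])/1e3
def f(v):
    b=baF+[v[3],v[4],0]
    return np.r_[proj("wrist",fw(v,F),P)-px,proj("wrist",fw(v,b),P)-ba].ravel()
r=least_squares(f,[.5,-.1,0,0,0]);print(r.x,r.fun.reshape(-1,2).round(2))
cb=B([(398,38),(634,38),(628,312),(399,312)])
cF=np.array([(30,25,42),(30,-25,42),(-30,-25,42),(-30,25,42)])/1e3
g=least_squares(lambda v:(proj("wrist",fw(v,cF*[v[3],v[4],1]),P)-cb).ravel(),[.5,-.1,0,.9,.9])
p=r.x;d=g.x[:2]-p[:2];c,s=np.cos(p[2]),np.sin(p[2]);print("carrier in fixture",c*d[0]+s*d[1],-s*d[0]+c*d[1],g.x[2]-p[2])
for x in (-90,-11,-9,-5): print(x,fw(p,[[x/1e3,.034,.036]]))
# finger geometry at this opening from the depth image in tool frame
ci=manip.camera_info("wrist");d=z["d"];K=ci["intrinsics"]
v,u=np.mgrid[0:420,0:560];m=(d>0)&(d<.22)
q=cv2.undistortPoints(np.c_[u[m],v[m]].astype(float)[:,None],K,ci["dist"])[:,0]
X=np.c_[q*d[m][:,None],d[m]];T=X@ci["hand_eye"][:3,:3].T+ci["hand_eye"][:3,3]
print(T.min(0),T.max(0))
for lo in np.arange(-.03,.0,.004):
    k=(T[:,1]>lo)&(T[:,1]<lo+.004)
    for sg in (1,-1):
        kk=k&(T[:,2]*sg>0)
        if kk.sum(): print(lo.round(3),sg,kk.sum(),T[kk].min(0),T[kk].max(0))
E
```

```text
[ 0.5714 -0.0798  0.0844 -0.0201  0.0222] [[-0.39 -0.03]
 [ 0.09  0.04]
 [ 0.63  0.1 ]
 [-0.09  0.14]
 [-0.04 -0.57]
 [-0.06  0.38]
 [-0.21  0.01]
 [-1.36 -0.46]
 [ 1.03 -0.68]
 [ 1.12  0.71]
 [-0.72  1.17]]
carrier in fixture -0.032046612554350484 -0.0004823863008615332 0.002331827067705655
-90 [[ 0.4789 -0.0535  0.036 ]]
-11 [[ 0.5576 -0.0468  0.036 ]]
-9 [[ 0.5596 -0.0466  0.036 ]]
-5 [[ 0.5636 -0.0463  0.036 ]]
[-0.0175 -0.0873 -0.0637] [ 0.0142 -0.0045  0.0645]
-0.03 1 334 [-0.0106 -0.03    0.0277] [ 0.0122 -0.026   0.0418]
-0.03 -1 316 [-0.0105 -0.03   -0.0406] [ 0.0116 -0.026  -0.0268]
-0.026 1 318 [-0.0106 -0.026   0.0277] [ 0.012  -0.022   0.0419]
-0.026 -1 310 [-0.0105 -0.026  -0.0406] [ 0.0131 -0.022  -0.0269]
-0.022 1 293 [-0.0106 -0.022   0.0277] [ 0.0116 -0.018   0.0417]
-0.022 -1 290 [-0.0106 -0.022  -0.0408] [ 0.012  -0.018  -0.0269]
-0.018 1 241 [-0.0104 -0.018   0.0278] [ 0.0126 -0.014   0.0417]
-0.018 -1 270 [-0.0105 -0.018  -0.0407] [ 0.012  -0.014  -0.0267]
-0.014 1 212 [-0.0106 -0.014   0.0278] [ 0.0124 -0.01    0.0403]
-0.014 -1 210 [-0.0103 -0.014  -0.0399] [ 0.0123 -0.01   -0.0268]
-0.01 1 119 [-0.0102 -0.01    0.0278] [ 0.0119 -0.0061  0.0344]
-0.01 -1 124 [-0.0099 -0.0099 -0.0339] [ 0.0118 -0.006  -0.0266]
-0.006 1 19 [-0.0071 -0.006   0.0279] [ 0.0093 -0.0045  0.0286]
-0.006 -1 18 [-0.0074 -0.0059 -0.0272] [ 0.0076 -0.0045 -0.0269]
```

The corrected model, with the strip off-centre on the plate, fits within about 1 px. The fixture is at (0.571, -0.080) with yaw 0.084, and the carrier is at fixture x = -32 mm. The finger tips are about 4.5 mm above the TCP and 28 mm either side of centre. I'll move to fixture x = -87, y = 34 and descend behind the carrier.

```bash
python3 -m pendant '[[90,-0.025,0.004,-0.01,0.002],[90,-0.05,0.007,-0.03,0.002],[90,-0.07,0.010,-0.06,0.002],[90,-0.075,0.010,-0.095,0.002],[90,-0.075,0.010,-0.13,0.002],[90,-0.075,0.010,-0.16,0.002],[90,-0.075,0.010,-0.18,0.002],[90,-0.075,0.010,-0.195,0.002],[90,-0.075,0.010,-0.2,0.002],[90,-0.075,0.010,-0.2,0.002]]'
python3 - <<'E'
from rig import manip
import cv2,numpy as np
for n in ("wrist","side"):
    s=manip.state(); p,d=manip.snapshot(n); 
    if n=="side": p=cv2.resize(p[140:270,220:390],None,fx=4.5,fy=4.5,interpolation=cv2.INTER_CUBIC)
    cv2.imwrite(f"pics/{n}2.png",p[:,:,::-1])
print(s["eef_pos"],s["force"],s["opening"],s["time"])
E
```

```text
time: 2.53
eef_pos: [0.481, -0.054, 0.0706]
ee_rot: [[-0.997, -0.001, 0.082], [-0.082, 0.0, -0.997], [0.001, -1.0, -0.0]]
force: [0.2, -0.8, 1.1]
opening: 0.0558
[ 0.48176084 -0.05390345  0.07175462] [-0.3852177  -0.48444682 -0.65362012] 0.05537366044050362 2.5833
```

View pics/wrist2.png

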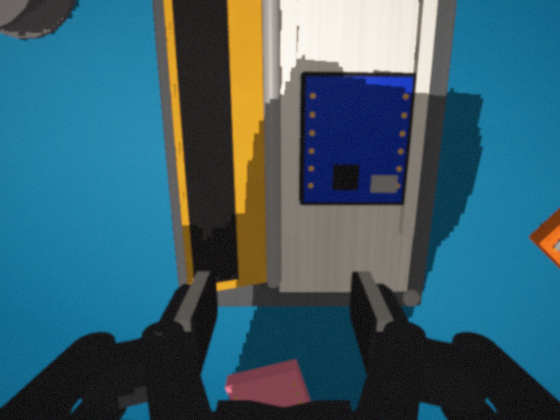

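View pics/side2.png

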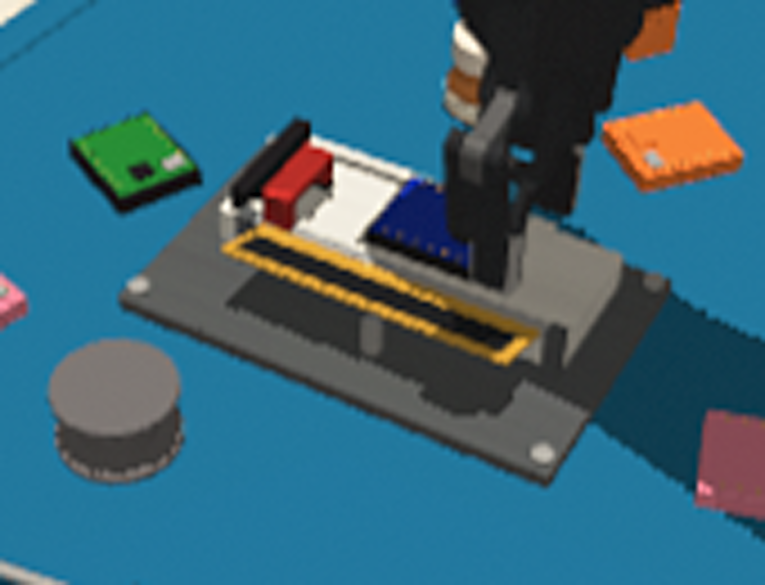

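Left fingertip (200,275) is over the near end of the plate, and the right one (370,275) is behind the carrier. Pressing down now.

```bash
python3 -m pendant '[[90,0,0.001,-0.01,0],[90,0,0.001,-0.019,0],[90,0,0.001,-0.025,0],[90,0,0.001,-0.029,0],[90,0,0.001,-0.032,0],[90,0,0.001,-0.035,0],[90,0,0.001,-0.038,0],[90,0,0.001,-0.039,0],[90,0,0.001,-0.039,0]]'
python3 - <<'E'
from rig import manip
import cv2,numpy as np
for n in ("wrist","side"):
    s=manip.state(); p,d=manip.snapshot(n); 
    if n=="side": p=cv2.resize(p[140:270,220:390],None,fx=4.5,fy=4.5,interpolation=cv2.INTER_CUBIC)
    cv2.imwrite(f"pics/{n}3.png",p[:,:,::-1])
    print(s["eef_pos"],s["force"],s["opening"],s["time"])
E
```

```text
time: 3.38
eef_pos: [0.4823, -0.0518, 0.0324]
ee_rot: [[-0.996, 0.0, 0.084], [-0.084, 0.001, -0.996], [-0.0, -1.0, -0.001]]
force: [-0.8, 4.2, 5.8]
opening: 0.0555
[ 0.48233275 -0.05176647  0.03239425] [-0.76138851  4.17449078  5.81593781] 0.05551491293967631 3.3833
[ 0.48234839 -0.05174937  0.03256126] [-1.1652008   3.72318996  6.75951274] 0.05551754923070016 3.4333
```

View pics/wrist3.png

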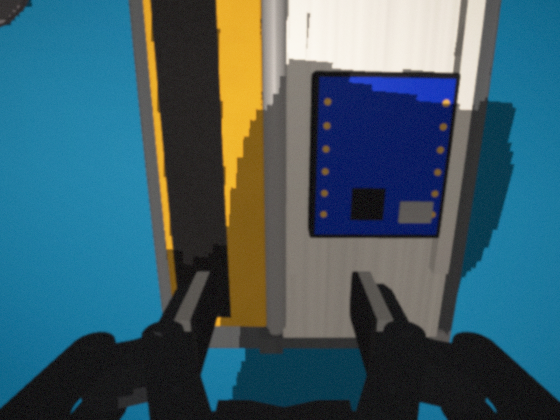

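View pics/side3.png

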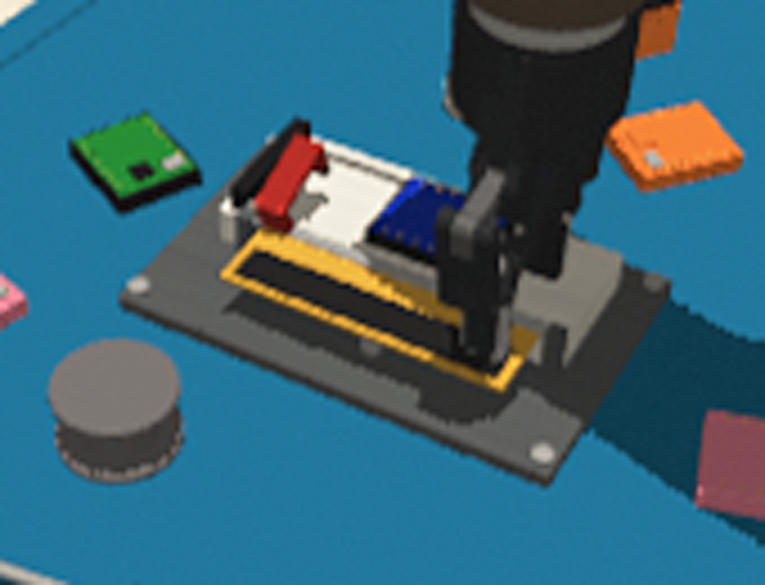

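The jaw is up (red, at (290,180)), the force is about 6 N downward on the plate, and the carrier hasn't moved. Pushing along fixture +x now.

```bash
python3 -m pendant '[[90,0.004,0.0003,0,0],[90,0.008,0.0007,0,0],[90,0.012,0.001,0,0],[90,0.015,0.0013,0,0],[90,0.019,0.0016,0,0],[90,0.023,0.002,0,0],[90,0.027,0.0023,0,0],[90,0.031,0.0026,0,0],[90,0.036,0.003,0,0],[90,0.036,0.003,0,0]]'
python3 - <<'E'
from rig import manip
import cv2,numpy as np
for n in ("wrist",):
    s=manip.state(); p,d=manip.snapshot(n); 
    cv2.imwrite(f"pics/{n}4.png",p[:,:,::-1])
    print(s["eef_pos"],s["force"],s["opening"],s["time"])
E
```

```text
time: 4.32
eef_pos: [0.5185, -0.0494, 0.0325]
ee_rot: [[-0.996, -0.0, 0.084], [-0.084, -0.001, -0.996], [0.0, -1.0, 0.001]]
force: [-0.3, -0.9, 5.9]
opening: 0.0551
[ 0.51845172 -0.04935218  0.03246597] [-0.34738834 -0.93076507  5.88572095] 0.055118425251536624 4.3167
```

View pics/wrist4.png

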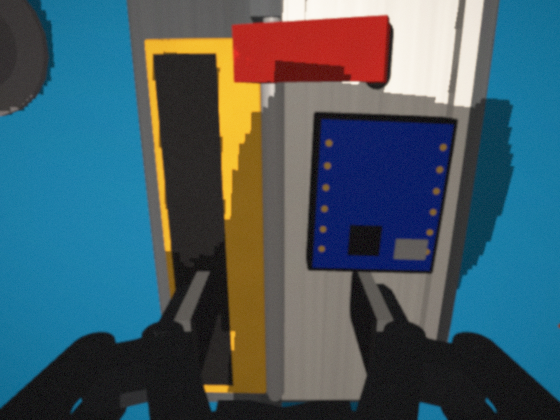

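The fingertip at (365,272) is touching the carrier's rear face, the carrier sits square, and the jaw is raised ahead of it. Continuing for 36 mm.

```bash
python3 -m pendant '[[90,0.004,0.0003,0,0],[90,0.008,0.0007,0,0],[90,0.012,0.001,0,0],[90,0.016,0.0013,0,0],[90,0.02,0.0017,0,0],[90,0.024,0.002,0,0],[90,0.028,0.0024,0,0],[90,0.032,0.0027,0,0],[90,0.036,0.003,0,0],[90,0.036,0.003,0,0]]'
python3 - <<'E'
from rig import manip
import cv2,numpy as np
for n in ("wrist","side"):
    s=manip.state(); p,d=manip.snapshot(n); 
    if n=="side": p=cv2.resize(p[140:270,220:390],None,fx=4.5,fy=4.5,interpolation=cv2.INTER_CUBIC)
    cv2.imwrite(f"pics/{n}5.png",p[:,:,::-1])
    print(s["eef_pos"],s["force"],s["opening"],s["time"])
E
```

```text
time: 5.2
eef_pos: [0.5543, -0.0464, 0.0324]
ee_rot: [[-0.996, -0.0, 0.084], [-0.084, -0.001, -0.996], [0.001, -1.0, 0.001]]
force: [-1.8, 0.2, 5.5]
opening: 0.0549
[ 0.55427761 -0.04636608  0.03243383] [-1.76559486  0.18150672  5.47162614] 0.054890843535733994 5.2
[ 0.55429624 -0.04638622  0.03250344] [-2.24879141 -0.63928034  5.20662453] 0.05510037609228746 5.25
```

View pics/wrist5.png

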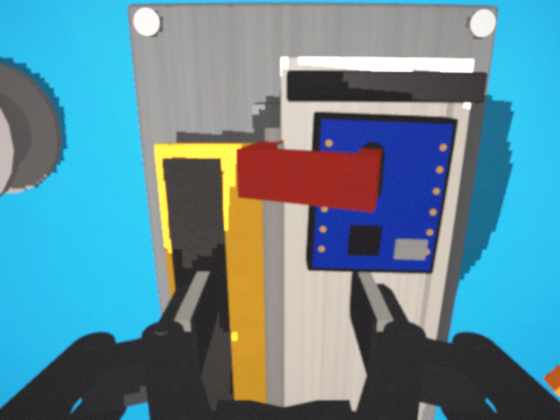

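View pics/side5.png

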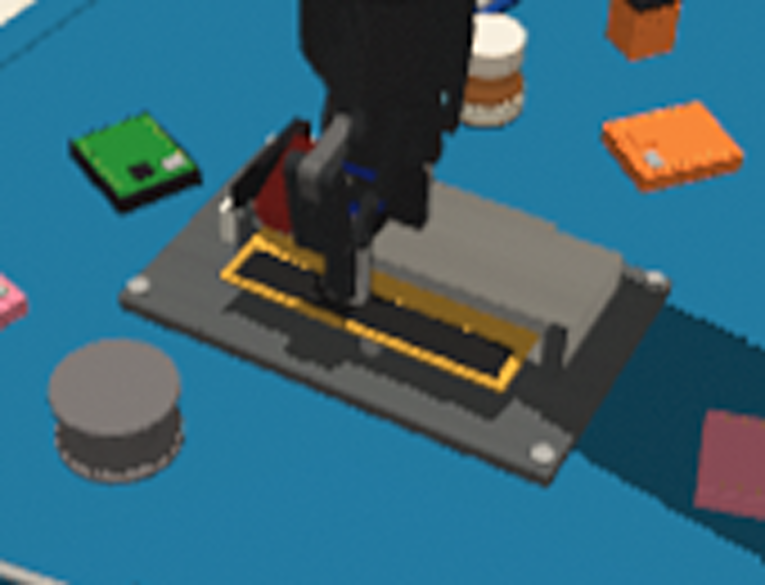

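The carrier is under the jaw with its front at about row 116, and the stop face is near row 101, so a few mm remain. I'll creep forward in small steps and watch the force for contact with the stop.

```bash
python3 -m pendant '[[90,0.001,0.0001,0,0],[90,0.002,0.0002,0,0],[90,0.003,0.0003,0,0],[90,0.004,0.0003,0,0],[90,0.004,0.0003,0,0],[90,0.004,0.0003,0,0]]'; python3 -m pendant '[[90,0.001,0.0001,0,0],[90,0.001,0.0001,0,0]]';  python3 -m pendant '[[90,0.001,0.0001,0,0],[90,0.001,0.0001,0,0]]'
python3 - <<'E'
from rig import manip
import cv2
s=manip.state(); p,d=manip.snapshot("wrist"); cv2.imwrite("pics/wrist6.png",cv2.resize(p[60:290,260:510],None,fx=2.5,fy=2.5)[:,:,::-1]); print(s["eef_pos"],s["force"],s["time"])
E
```

```text
time: 5.8
eef_pos: [0.5577, -0.0461, 0.0324]
ee_rot: [[-0.997, -0.001, 0.084], [-0.084, -0.001, -0.997], [0.001, -1.0, 0.001]]
force: [-4.6, 0.2, 5.6]
opening: 0.0553
time: 5.97
eef_pos: [0.5584, -0.0461, 0.0324]
ee_rot: [[-0.997, -0.002, 0.083], [-0.083, -0.001, -0.997], [0.002, -1.0, 0.001]]
force: [-5.8, -1.1, 6.8]
opening: 0.0548
time: 6.13
eef_pos: [0.5586, -0.0461, 0.0323]
ee_rot: [[-0.997, -0.003, 0.083], [-0.083, -0.001, -0.997], [0.003, -1.0, 0.001]]
force: [-11.6, -0.1, 9.2]
opening: 0.0549
[ 0.55858178 -0.04608545  0.03233174] [-11.58591593  -0.05223597   9.2107275 ] 6.1333
```

View pics/wrist6.png

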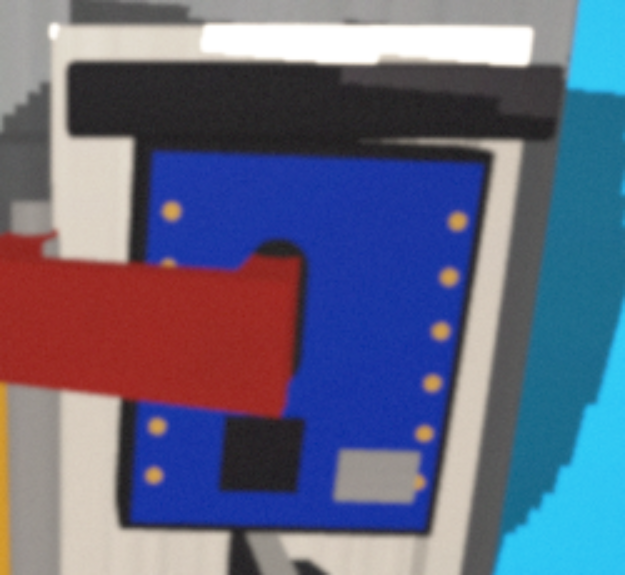

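The force has risen to about 12 N, so the carrier is on the stop. Its front edge looks slightly rotated: (150,150) to (490,158) against the level stop edge. I'll measure the pose.

```bash
cat > cf.py <<'E'
from h import *
def carr(px,P,V=(0.5714,-0.0798,0.0844)):
    cF=np.array([(30,25,42),(30,-25,42),(-30,-25,42),(-30,25,42)])/1e3
    g=least_squares(lambda v:(proj("wrist",fw(v,cF*[.958,.946,1]),P)-px).ravel(),[.58,-.08,0.08]).x
    res=(proj("wrist",fw(g,cF*[.958,.946,1]),P)-px)
    d=g[:2]-V[:2];c,s=np.cos(V[2]),np.sin(V[2]);print("carrier",c*d[0]+s*d[1],-s*d[0]+c*d[1],g[2]-V[2],res.round(1).tolist())
E
python3 - <<'E'
from cf import *
s=manip.state();P=(s["eef_pos"],s["ee_rot"])
C=lambda a:np.array(a,float)/2.5+[260-.3,60-.3]
carr(C([(151,150),(489,160),(428,532),(131,524)]),P)
print(proj("wrist",fw((0.5714,-0.0798,0.0844),np.array([(60,27,46),(60,-27,46),(60,-27,30),(-115,35,30),(75,35,30),(75,-35,30)])/1e3),P).__sub__([260,60])*2.5)
E
```

```text
carrier 0.02901806797601383 -0.0015060162305619018 -0.027030426160717234 [[0.1, -0.4], [-0.2, 0.2], [0.2, -0.2], [-0.2, 0.5]]
[[111.50742679 138.02929909]
 [511.20962452 140.56420895]
 [463.09927827 133.23942208]
 [ 54.03265304 992.78885056]
 [ 52.08558038  25.22132855]
 [528.67991995  29.34432642]]
```

The carrier is at x = 29.0 mm with yaw -0.027. That's in tolerance, but I'll square it by backing off, shifting 7 mm toward its right side and pushing again.

```bash
python3 -m pendant '[[90,-0.004,0,0,0],[90,-0.008,0,0,0],[90,-0.008,-0.003,0,0],[90,-0.008,-0.006,0,0],[90,-0.008,-0.007,0,0],[90,-0.006,-0.007,0,0],[90,-0.004,-0.007,0,0],[90,-0.003,-0.007,0,0],[90,-0.002,-0.007,0,0],[90,-0.002,-0.007,0,0]]'; python3 -m pendant '[[90,0.001,0.0001,0,0],[90,0.001,0.0001,0,0]]'
python3 - <<'E'
from rig import manip
import cv2
s=manip.state(); p,d=manip.snapshot("wrist"); cv2.imwrite("pics/wrist7.png",cv2.resize(p[60:290,260:510],None,fx=2.5,fy=2.5)[:,:,::-1]); print(s["eef_pos"],s["force"],s["time"])
E
```

```text
time: 7.02
eef_pos: [0.5577, -0.0528, 0.0326]
ee_rot: [[-0.996, -0.001, 0.084], [-0.084, -0.0, -0.996], [0.001, -1.0, 0.0]]
force: [-3.8, 0.8, 7.0]
opening: 0.0556
time: 7.18
eef_pos: [0.5586, -0.0528, 0.0326]
ee_rot: [[-0.996, -0.001, 0.084], [-0.084, -0.001, -0.996], [0.001, -1.0, 0.0]]
force: [-4.7, -0.3, 7.8]
opening: 0.0553
[ 0.55859866 -0.05278202  0.03255086] [-4.71665721 -0.32255604  7.83411761] 7.1833
```

View pics/wrist7.png

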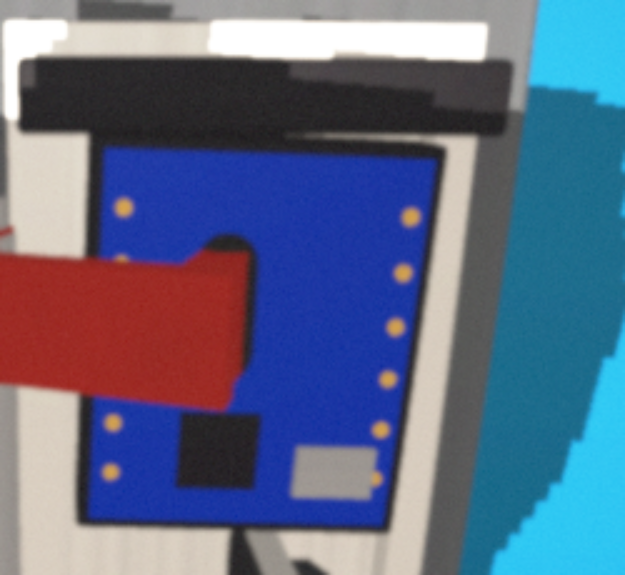

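The finger is now at the centre-right of the rear edge. Pushing a little more.

```bash
python3 -m pendant '[[90,0.001,0.0001,0,0],[90,0.001,0.0001,0,0]]'; python3 -m pendant '[[90,0.0007,0.0001,0,0],[90,0.0007,0.0001,0,0]]'; 
python3 - <<'E'
from rig import manip
import cv2
s=manip.state(); p,d=manip.snapshot("wrist"); cv2.imwrite("pics/wrist8.png",cv2.resize(p[60:290,260:510],None,fx=2.5,fy=2.5)[:,:,::-1]); print(s["eef_pos"],s["force"],s["time"])
E
```

```text
time: 7.4
eef_pos: [0.5589, -0.0528, 0.0325]
ee_rot: [[-0.997, -0.003, 0.083], [-0.083, -0.001, -0.997], [0.003, -1.0, 0.001]]
force: [-9.0, -0.2, 9.5]
opening: 0.0549
time: 7.57
eef_pos: [0.559, -0.0528, 0.0324]
ee_rot: [[-0.997, -0.004, 0.083], [-0.083, -0.001, -0.997], [0.004, -1.0, 0.001]]
force: [-12.3, -1.4, 10.6]
opening: 0.0551
[ 0.55900881 -0.05281778  0.03238771] [-12.26760378  -1.40727133  10.59449179] 7.5667
```

View pics/wrist8.png

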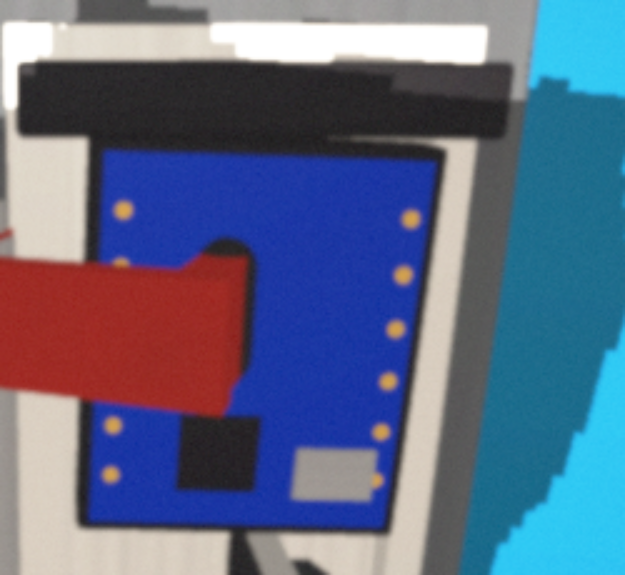

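It's seated within tolerance on x and yaw. I'll back off along -x with the plate still held, then let the plate up slowly.

```bash
python3 -m pendant '[[90,-0.004,-0.0003,0,0],[90,-0.009,-0.0007,0,0],[90,-0.014,-0.001,0,0],[90,-0.016,-0.001,0,0],[90,-0.016,-0.001,0.002,0],[90,-0.016,-0.001,0.004,0],[90,-0.016,-0.001,0.006,0],[90,-0.016,-0.001,0.008,0],[90,-0.016,-0.001,0.01,0],[90,-0.016,-0.001,0.012,0]]';python3 -m pendant '[[90,0,0,0.003,0],[90,0,0,0.01,0],[90,0,0,0.025,0],[90,0,0,0.05,0],[90,0,0,0.08,0],[90,0,0,0.11,0],[90,0,0,0.14,0],[90,0,0,0.16,0],[90,0,0,0.17,0],[90,0,0,0.17,0]]'
python3 - <<'E'
from rig import manip
import cv2,numpy as np
for n in ("wrist","side","top"):
    s=manip.state(); p,d=manip.snapshot(n)
    if n=="wrist": np.savez("pics/w9.npz",pos=s["eef_pos"],rot=s["ee_rot"])
    if n=="side": p=cv2.resize(p[140:270,220:390],None,fx=4.5,fy=4.5,interpolation=cv2.INTER_CUBIC)
    cv2.imwrite(f"pics/{n}9.png",p[:,:,::-1])
print(s["eef_pos"],s["force"],s["time"])
E
```

```text
time: 8.45
eef_pos: [0.5444, -0.0532, 0.0439]
ee_rot: [[-0.996, -0.001, 0.084], [-0.084, 0.0, -0.996], [0.001, -1.0, -0.0]]
force: [0.1, -0.4, 0.7]
opening: 0.0552
time: 9.28
eef_pos: [0.5457, -0.0534, 0.2168]
ee_rot: [[-0.996, 0.004, 0.084], [-0.084, -0.0, -0.996], [-0.004, -1.0, 0.001]]
force: [0.8, -0.1, -0.6]
opening: 0.0554
[ 0.54474335 -0.05330968  0.21334742] [-0.07561929 -0.48449596 -0.97683999] 9.3833
```

View pics/wrist9.png

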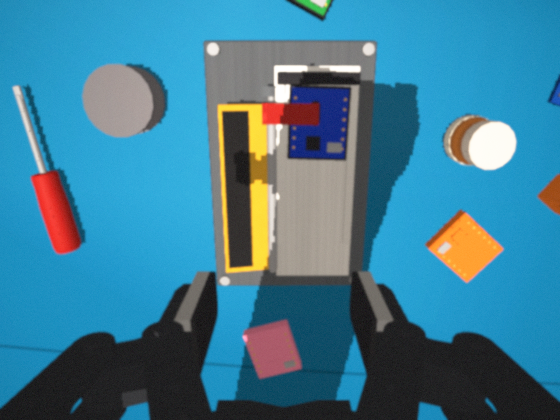

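View pics/side9.png

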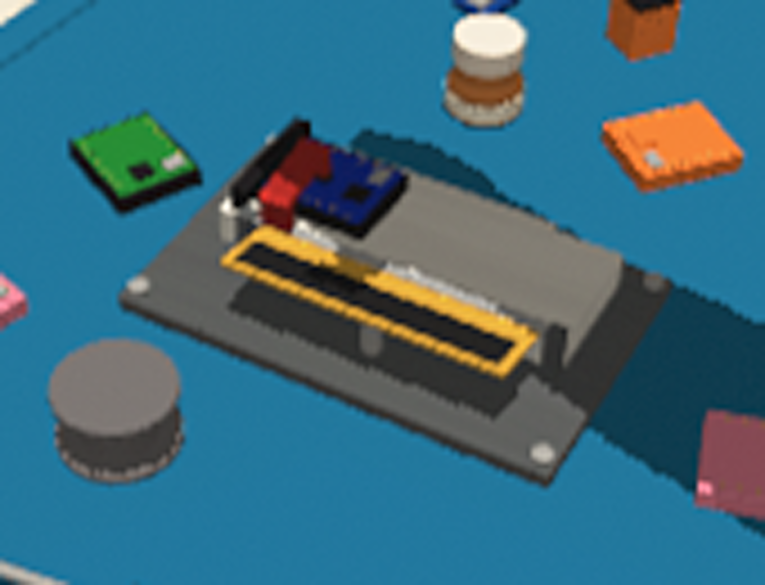

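View pics/top9.png

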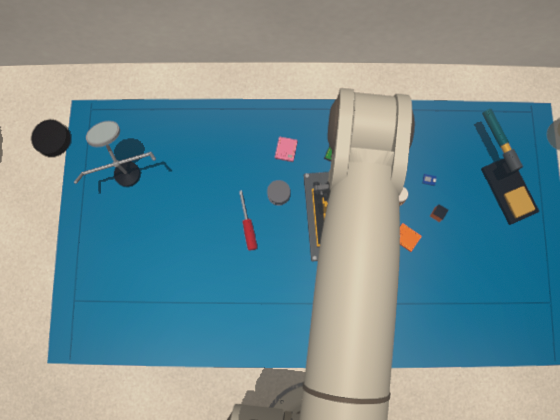

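The jaw rests on the board, the plate is back up to an intermediate angle, and the bystanders haven't moved. I'll measure the final pose from an enlarged crop.

```bash
python3 - <<'E'
import cv2
p=cv2.imread("pics/wrist9.png")
cv2.imwrite("pics/w9a.png",cv2.resize(p[55:175,255:375],None,fx=5,fy=5,interpolation=cv2.INTER_CUBIC))
E
```

```text
(no output)
```

View pics/w9a.png

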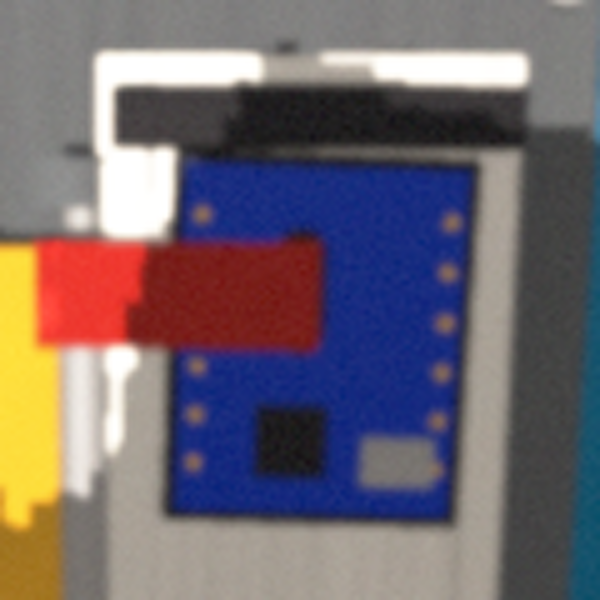

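```bash
python3 - <<'E'
from cf import *
z=np.load("pics/w9.npz");P=(z["pos"],z["rot"])
C=lambda a:np.array(a,float)/5+[255-.4,55-.4]
px=C([(182,158),(474,167),(451,518),(170,513)])
carr(px,P)
# same-image reference: bed corners, base screws unaffected -> fixture offset
q=C([(97,53),(528,53)]);print(q-proj("wrist",fw((0.5714,-0.0798,0.0844),np.array([(75,35,30),(75,-35,30)])/1e3),P))
E
```

```text
carrier 0.02948523997135293 -0.0011035074794926152 -0.02273690118959336 [[-0.2, -0.1], [0.1, -0.3], [-0.2, 0.4], [0.3, 0.0]]
[[-0.72973271 -0.55291114]
 [ 0.50613131 -0.88082771]]
```

```bash
python3 -m pendant '[[90,0,0,0.02,0],[90,0,0,0.03,0],[90,0,0,0.03,0],[90,0,0,0.03,0],[90,0,0,0.03,0]]'; python3 -c "
from rig import manip
print(manip.hand_in())"
```

```text
time: 9.85
eef_pos: [0.5447, -0.0533, 0.2432]
ee_rot: [[-0.996, -0.001, 0.084], [-0.084, 0.0, -0.996], [0.001, -1.0, -0.0]]
force: [1.2, -0.8, 0.1]
opening: 0.0554
the job is handed in; nothing more can be done
None
```

I loaded the blue board and handed the job in at 9.85 s; the hand-in reported no verdict. One fingertip held the plate down while the other pushed the carrier under the raised jaw until it met the end stop at about 12 N. I then backed off, let the plate up so the jaw closed on the board, and moved clear.

Last checks, from the wrist camera after release:

| Check | Measured | Allowed |
|---|---|---|
| Carrier x in the fixture | about 29–29.5 mm | 26.5–33 mm |
| Carrier y in the fixture | about -1.1 mm | -5 to 5 mm |
| Carrier yaw | about -0.023 rad | below 0.06 rad |

- **Carrier not quite square:** I pushed a second time, nearer the middle of its rear face, but the yaw only went from about -0.027 to -0.023 rad.
- **Jaw and bystanders:** in the last pictures the jaw rests on the board. The bystanders in view look unmoved, though I did not measure them. The arm hid part of the final top view.
- **Not checked by measurement:** I could not read the clip angle or the jaw's contact force.
- **A disagreement:** in the last picture the bed corners sit 0.5–0.9 px off my fixture fit, about 0.5 mm. That gives the spread in x above.

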